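# Open the push-catch cupboard without a handle

## Robot

A 7-joint arm with a two-finger parallel gripper is mounted at the origin on a cart in front of the work surface, level with it; the furniture and walls round the work are solid. World frame = base frame: x ahead of the robot, y to its left, z up, the work surface at z = 0. Lengths are in m, angles in rad, forces in N, time in s.
With the tool pointing down it reaches from about 0.4 to 0.85 m from the base axis. Payload 10.4 kg.
Tool frame: the origin (TCP) lies on the centre line of the jaws, within the pads' length; the fingertips stand 17 mm ahead of it and the grasp point (between the pads) lies 2 mm behind it; z points along the fingers, y is the line along which they close (so a half turn about z gives the same grasp; the last joint's range is limited). The gripper opens to 85 mm and grips with 20 to 120 N. Pads are 22 mm wide; open, the fingers measure 114 mm over their backs; the gripper's body (76 mm by 85 mm) begins 54 mm behind the grasp point. The pads swing forward as they close: fully open they stand 13 mm farther back than shut.
Start: joints at [1.253, 0.332, -0.065, 1.46, 0.022, 1.35, -0.088], TCP at [0.182, -0.598, 0.248] pointing down, gripper open.
Joint ranges: [-2.6, 2.6], [-0.5, 2.12], [-1.47, 1.34], [0.16, 2.42], [-1.27, 4.41], [0.06, 2.06], [-2.6, 2.6]. Speed limits (rad/s): [2.22, 2.22, 2.79, 2.79, 3.14, 3.14, 3.14].

## Interface

Orientations are given as a unit quaternion [x, y, z, w].
In Python, from workcell import sensors, imaging, order, spotter gives the robot as it stands. The module is installed in compiled form; this text tells all that it offers.
- The arm moves only by the shell command python3 -m inch 'ROWS' [FORCE]. ROWS is JSON, a list that holds one entry, the list of rows, each a list of 7 numbers: the shift along the tool's x, y, z in m, then the turn, a rotation vector about the tool's x, y, z in rad, then the closure, from -1 (fully open) to 1 (shut). In form: [[[x, y, z, ax, ay, az, hand], ...]]. A call has 1 to 10 rows; each row is the pose to reach, as a shift and turn from the pose commanded when the call began, along the tool's axes at that moment; what a row does not reach only later rows make up. A row lasts 1/10 s, in which the tool goes at most 50 mm and 8.59 degrees, less where a joint would pass 70% of its speed; a pose out of reach is approached as far as the arm can. A call with a gripper value outside its range is refused whole. The fingers move at their own pace and stop on an object; FORCE is the grip in N (left out, the last holds). Time passes only in rows, so rows that repeat a pose let the fingers close. It gives the time, the measured TCP pose, the force, the opening and the grip force at its end, in the units of the state.
- sensors.get_obs(): the state, without advancing time (a new reading comes with each control period).
- imaging.camera(name): name is "scene" or "top"; returns the picture (384x512x3 uint8, blue, green, red); there is no depth.
- imaging.calibration(name): a dict with "mtx" (3x3 intrinsics, pixels), "R" (3x3) and "t" (3): a world point X has camera coordinates R X + t. Camera axes: x right, y down, z forward; pixel columns grow to the right and rows downward; lengths in m; the calibration is good to about 2 mm. A picture is of the moment at which its call begins. calibration takes no time and is no camera call.
- order.hand_in(): hands the job in; it is judged then, once.
Trained networks look in the newest picture that a camera, given by its name, has taken for a name from the list of things; names that differ only in an ending like _2 or _b are one class to them, and where a whole thing is asked for, a point or a joint stands for the part that bears it (a point fixed in the world has none). Each returns a list of dicts, best first, with "conf" (0 to 1); they miss things now and then, are a little off and sometimes report something else, mostly with a low value. They report only what shows in the picture. A call takes as long as a camera call.
- spotter.look_for(label, camera): "pixel" ([column, row] in pixels, amid what is visible of it).
The state is a dict: "clock": time; "joint_pos": joint angles; "joint_velocities": joint speeds; "tau": joint torques, N m; "position": TCP position; "ee_rot": TCP orientation; "ft_force": force on the tool from outside, world axes, zero at the start; "torque": the same for the moment, N m; "grip_width": opening from 0.0 (shut) to 1.0 (fully open); "grasp_force": force on a finger pad.
Only numpy, scipy, OpenCV 4.12 (cv2) and the standard library are available. Lean on these libraries where they do the work, as an engineer would, in place of code of your own. Each camera call takes 0.05 s, during which the arm holds its last target. There are 200 camera calls.

## Task

Open the cupboard with the green door, which has no handle: press the door with a fingertip at the brass stud until the push catch lets go, then take the finger away so that the spring throws the door ajar. Then put a finger behind the door's free edge and push it round until it stands wide open. Do not grip the door, leave the cream cupboard shut, and leave everything else standing where it is.

Things in the scene. Friction and masses are not known exactly. Their poses are not given: they have to be found in the camera images.
- green_cupboard_door (a joint): green door's hinge angle, rad: 0 (to 0.005) shut, positive opening toward the robot, negative pressed in. Catch trips at about -0.02 (stud 3 to 4 mm inward, 3 to 5 N there; a shorter press does nothing); stop at -0.03. When the finger gives way the spring throws the door to 0.45-0.6 and acts no more; it then turns with slight friction, stays where left, stops at 1.75. Never latches again.
- green_cupboard_door_stud (a point): brass stud (12 mm disc, a mark only) on the green door's outer face: 160 mm from the hinge, 20 mm from the free edge, 28 mm below the cupboard's top. Moves with the door. x points into the cupboard, square to the shut door, y along the door toward the hinge, z up.
- green_cupboard_door_hinge (a point): hinge line of the green door, at its left edge (+y) seen from the robot, on the plane of the door's back face, as high as the stud; axes as the stud's, turning with the door. In shut-door axes the stud lies 12 mm in front (-x) and 160 mm to the right (-y) of it.
- green_cupboard_door_inner (a point): point on the back (inner) face of the green door, 110 mm from the hinge, as high as the stud: a good place to push the door open from behind. The door is flat, without handle, 180 mm wide, 122 mm high, 12 mm thick; shut, its back is 6 mm clear of the cupboard's front.
- green_cupboard: oak box, 190 mm wide (y), 130 mm deep (x), 126 mm high, fixed to the worktop; origin at the centre of its underside, front toward -x. A wooden salt box inside. When released, the catch's white plunger stands 60 mm out of the front, 120 mm from the hinge and 42 mm above the worktop: keep fingers above 60 mm there.
- cream_cupboard_door (a joint): hinge angle of the door of the other cupboard, which is the same but cream; 0 shut. It has the same push catch: leave it alone.
- cream_cupboard_door_stud (a point): brass stud on the cream door, placed as on the green one. The two cupboards stand side by side and may change places.
- mug: blue and white mug with a handle, 91 mm high, 87 mm across; it stands on the worktop in front of the cream cupboard. Loose; origin at the centre of its underside.
- candle: pink candle in a glass jar, 76 mm across, 90 mm high. Loose; origin at the centre of its underside.
- jar: small blue and white lidded jar, 100 mm across, 136 mm high. Loose; origin at the centre of its underside.
- timer: round light blue kitchen timer with a wooden knob, 69 mm across, 42 mm high. Loose; origin at the centre of its underside.
- cup: white teacup with blue flowers, 98 mm across, 60 mm high. Loose; origin at the centre of its underside.

How it is judged:
On the way, in this order (a step that is already met when the one before it is completed fails the run):
1. the green door is pressed in until the catch trips (value of joint green_cupboard_door below -0.01 rad), for 0.02 s.
2. the spring has thrown the green door ajar and the robot is off it (value of joint green_cupboard_door between 0.3 and 1 rad and contact force between each of the fingers, the arm and green_cupboard_door below 0.2 N), for 0.2 s.
At the end, for the whole second after the job is handed in: The green door stands still, open at least 1.15 rad (66 degrees); the cream door is shut (within -0.015 to 0.05 rad); every loose thing is within 40 mm of where it stood (value of joint green_cupboard_door above 1.15 rad and velocity of joint green_cupboard_door between -0.05 and 0.05 rad/s and value of joint cream_cupboard_door between -0.015 and 0.05 rad and distance of each of mug, candle, jar, timer, cup from where it was at the start of the episode below 0.04 m); the robot touches nothing.
It fails at once if the green door is gripped: fingers press on its front and its back at once (contact force between the fingers and green_cupboard_door_c0 above 2 N and contact force between the fingers and green_cupboard_door_c1 above 2 N).
It fails at once if the catch of the cream cupboard is released or its door opened (value of joint cream_cupboard_door above 0.1 rad).
It fails at once if one of the loose things is carried, lifted or knocked more than 40 mm away (distance of any of mug, candle, jar, timer, cup from where it was at the start of the episode above 0.04 m).
It also fails if it takes over 38 s, if anything falls off the work surface, if the arm or the gripper's body presses on something with over 40 N, if the wrist force passes 120 N, or if a joint passes its speed limit or range.

## Working session

There is one attempt and no reset: what is moved stays moved. The work goes in short steps, Python scripts to look and compute and a shell command to move; the robot and the scene stay as the last step left them, time stands still between calls to the robot, and variables do not carry over. Pictures are saved under pics/ and viewed, at most 10 in all, crops included, and the job is handed in when it is done.

```bash
mkdir -p pics; cat > h.py <<'E'
import numpy as np, cv2
from workcell import sensors, imaging, order, spotter
from scipy.spatial.transform import Rotation as Ro
def tri(p1,p2,c=("scene","top")):
    P=[]
    for n in c:
        k=imaging.calibration(n); P.append(np.array(k["mtx"])@np.c_[np.array(k["R"]),np.array(k["t"])])
    X=cv2.triangulatePoints(P[0],P[1],np.array(p1,float).reshape(2,1),np.array(p2,float).reshape(2,1)).ravel();X=X[:3]/X[3]
    e=[np.linalg.norm((q@np.r_[X,1])[:2]/(q@np.r_[X,1])[2]-p) for q,p in zip(P,(p1,p2))]
    return X,e
def onplane(p,n,z):
    k=imaging.calibration(n);R=np.array(k["R"]);t=np.array(k["t"]);d=R.T@np.linalg.inv(k["mtx"])@np.r_[p,1];c=-R.T@t
    return c+d*(z-c[2])/d[2]
def proj(X,n):
    k=imaging.calibration(n);v=np.array(k["mtx"])@(np.array(k["R"])@np.array(X)+k["t"]);return v[:2]/v[2]
E
python3 - <<'E'
from h import *
ims=[]
for n in("scene","top"):
    im=imaging.camera(n);ims.append(im);cv2.imwrite(f"pics/{n}0.png",cv2.resize(im,(800,600),interpolation=cv2.INTER_CUBIC))
L=["green_cupboard_door_stud","green_cupboard_door_hinge","green_cupboard","cream_cupboard_door_stud","mug","candle","jar","timer","cup"]
for l in L:
    r=[spotter.look_for(l,n)[:2] for n in("scene","top")]
    print(l,[[(np.round(a["pixel"]),round(a["conf"],2)) for a in x] for x in r])
    if r[0] and r[1]:
        X,e=tri(r[0][0]["pixel"],r[1][0]["pixel"]);print("   ",X.round(3),np.round(e,1))
o=sensors.get_obs();print(o["clock"],o["position"],o["ee_rot"],o["ft_force"],Ro.from_quat(o["ee_rot"]).as_matrix().round(2))
for n in("scene","top"):
    k=imaging.calibration(n);print(n,(-np.array(k["R"]).T@k["t"]).round(2))
E
```

```text
green_cupboard_door_stud [[(array([263., 185.]), 0.72)], [(array([296., 182.]), 0.59)]]
    [ 0.521 -0.12   0.05 ] [0. 0.]
green_cupboard_door_hinge [[(array([265., 183.]), 0.97)], [(array([301., 183.]), 0.73)]]
    [ 0.52  -0.139  0.046] [0.7 0.7]
green_cupboard [[(array([250., 173.]), 0.64)], [(array([300., 164.]), 0.79), (array([378., 206.]), 0.23)]]
    [ 0.582 -0.134  0.076] [0.8 0.8]
cream_cupboard_door_stud [[(array([229., 239.]), 0.98), (array([249., 175.]), 0.15)], [(array([218., 185.]), 0.74), (array([228., 216.]), 0.62)]]
    [0.507 0.17  0.054] [0. 0.]
mug [[(array([266., 244.]), 0.75)], [(array([228., 215.]), 0.73), (array([302., 166.]), 0.16)]]
    [0.397 0.134 0.039] [1.2 1.1]
candle [[(array([192., 299.]), 0.91)], [(array([162., 187.]), 0.75), (array([228., 216.]), 0.48)]]
    [0.503 0.387 0.029] [1.2 0.9]
jar [[(array([271., 144.]), 0.81), (array([265., 184.]), 0.39)], [(array([369., 157.]), 0.87)]]
    [ 0.612 -0.397  0.043] [1.  1.1]
timer [[(array([229., 315.]), 0.65)], [(array([161., 214.]), 0.52)]]
    [0.398 0.387 0.017] [0.3 0.2]
cup [[(array([315., 150.]), 0.74)], [(array([378., 206.]), 0.98)]]
    [ 0.43  -0.425  0.043] [0.6 0.7]
1.0 [ 0.18160336 -0.59805736  0.24834877] [9.89156314e-01 1.46866548e-01 4.93658492e-06 5.90923094e-05] [ 0.55810801 -0.02780837 -0.66742979] [[ 0.96  0.29  0.  ]
 [ 0.29 -0.96 -0.  ]
 [-0.    0.   -1.  ]]
scene [0.05 0.91 0.89]
top [ 0.35 -0.    1.47]
```

View pics/scene0.png

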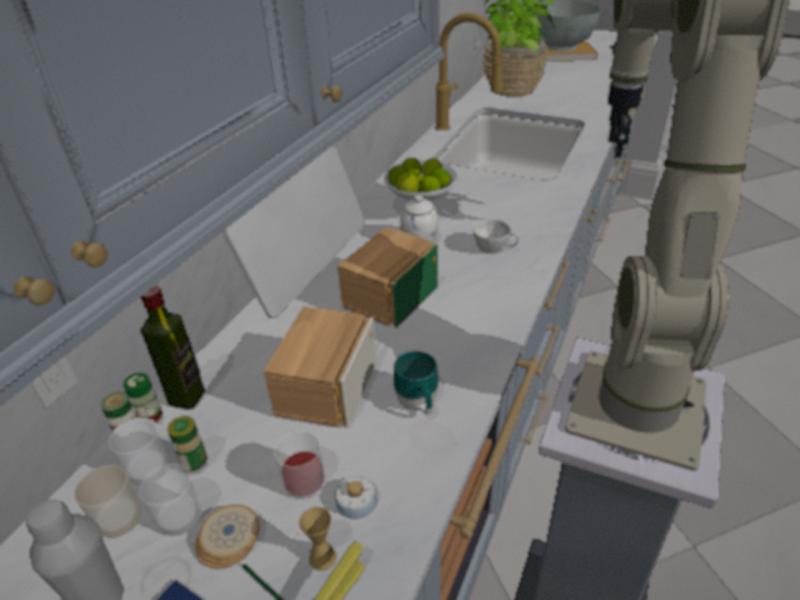

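View pics/top0.png

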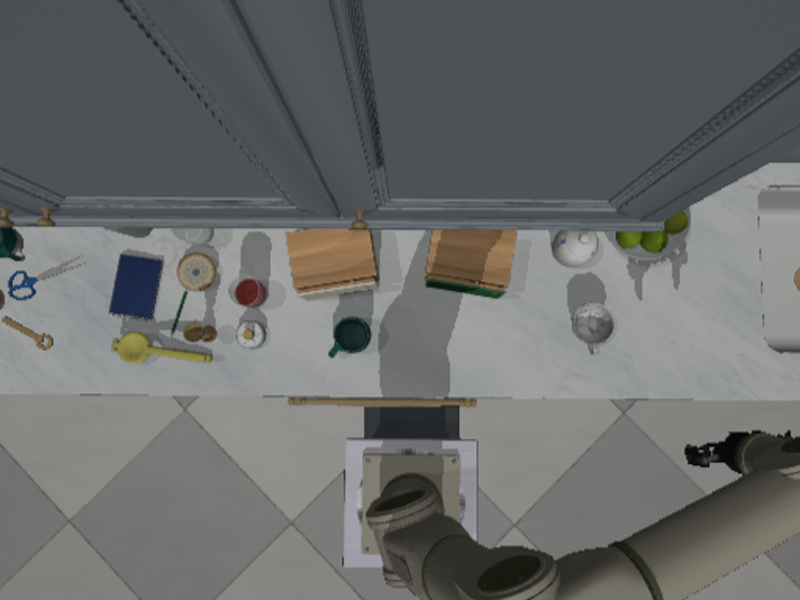

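The green cupboard is on the right: its door strip runs in the top view from about (427,288) to (503,296). It is slightly yawed, with the mug in front of the cream one. I'll zoom in for the door corners.

```bash
python3 - <<'E'
from h import *
a=cv2.imread("pics/top0.png");
t=imaging.camera("top");s=imaging.camera("scene")
c1=cv2.resize(t[140:200,265:339],None,fx=7,fy=7,interpolation=cv2.INTER_CUBIC)  # 518x420
c2=cv2.resize(s[143:213,210:290],None,fx=7,fy=7,interpolation=cv2.INTER_CUBIC)
cv2.imwrite("pics/ct.png",c1);cv2.imwrite("pics/cs.png",c2)
E
```

```text
(no output)
```

View pics/ct.png

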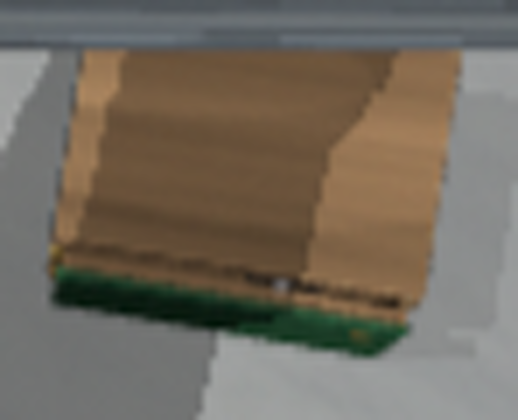

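View pics/cs.png

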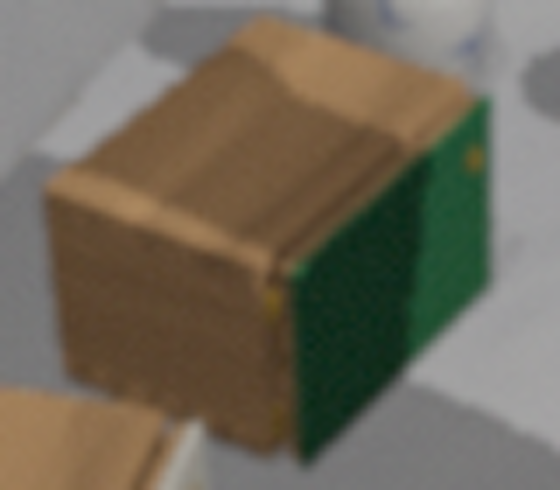

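```bash
cat >> h.py <<'E'
def H2W(p,x): # hinge-frame (shut) -> world
    c,s=np.cos(p[2]),np.sin(p[2]);return np.array([p[0]+c*x[0]-s*x[1],p[1]+s*x[0]+c*x[1],x[2]])
E
python3 - <<'E'
from h import *
from scipy.optimize import least_squares
f=lambda u,o:(np.array(u)+.5)/7-.5+np.array(o)
T=(265,140);S=(210,143)
print(tri(f((475,157),S),f((360,337),T)))
obs=[("scene",f((475,157),S),(-.012,-.16,.098)),("top",f((360,337),T),(-.012,-.16,.098)),
("scene",f((300,270),S),(-.012,0,.124)),("scene",f((488,97),S),(-.012,-.18,.124)),("scene",f((304,465),S),(-.012,0,.002)),("scene",f((490,285),S),(-.012,-.18,.002)),
("top",f((52,302),T),(-.012,0,.002)),("top",f((376,356),T),(-.012,-.18,.002)),("top",f((410,325),T),(0,-.18,.124)),("top",f((58,268),T),(0,0,.124))]
r=lambda p:np.concatenate([proj(H2W(p,x),n)-q for n,q,x in obs])
s=least_squares(r,[.55,-.05,0],loss="soft_l1")
print(s.x);print(r(s.x).reshape(-1,2).round(1))
for x in [(-.012,-.16,.098),(-.012,-.18,.098),(0,-.11,.098)]:print(H2W(s.x,x).round(4))
E
```

```text
(array([ 0.49387003, -0.18773711,  0.09960505]), [np.float64(0.06505506788920887), np.float64(0.06988921656020146)])
[ 0.53205658 -0.03325345 -0.15639384]
[[-0.1  0. ]
 [ 0.4 -0.4]
 [-0.3  0.8]
 [ 0.9 -0.1]
 [ 0.5  1.4]
 [ 0.5  0.5]
 [-0.2  0.5]
 [-0.2  0.4]
 [ 0.4 -1.9]
 [ 0.3 -2. ]]
[ 0.4953 -0.1894  0.098 ]
[ 0.4922 -0.2092  0.098 ]
[ 0.5149 -0.1419  0.098 ]
```

The fit agrees with the direct triangulation: stud at about (0.494, -0.189, 0.099), and the inward normal yawed by -9°. I'll move to a point in front of the stud with the jaws shut and the tool x axis pointing into the cupboard.

```bash
python3 -m inch '[[[0.036,-0.033,0,0,0,0.045,1],[0.071,-0.066,0,0,0,0.09,1],[0.107,-0.099,0,0,0,0.136,1],[0.142,-0.132,0,0,0,0.181,1],[0.178,-0.165,0,0,0,0.226,1],[0.213,-0.198,0,0,0,0.271,1],[0.249,-0.231,0,0,0,0.316,1],[0.284,-0.264,0,0,0,0.361,1],[0.32,-0.297,0,0,0,0.407,1],[0.355,-0.331,0,0,0,0.452,1]]]'; python3 -m inch '[[[0,0,0,0,0,0,1],[0,0,0,0,0,0,1],[0,0,0,0,0,0,1]]]'; python3 -c "
from h import *
o=sensors.get_obs();print(o['clock'],o['position'],Ro.from_quat(o['ee_rot']).as_matrix().round(3),o['ft_force'],o['joint_pos'])"
```

```text
clock: 2.1
position: [0.4258, -0.1764, 0.2487]
ee_rot: [0.997, -0.08, 0.0, 0.0]
ft_force: [1.9, -0.1, -0.0]
grip_width: -0.001
grasp_force: 0.0
clock: 2.4
position: [0.4246, -0.1792, 0.2483]
ee_rot: [0.997, -0.079, -0.0, 0.0]
ft_force: [0.4, -0.7, -0.6]
grip_width: -0.004
grasp_force: 0.0
2.4 [ 0.42462302 -0.17921927  0.24828079] [[ 0.987 -0.158 -0.   ]
 [-0.158 -0.987 -0.   ]
 [-0.     0.    -1.   ]] [ 0.41807216 -0.74611383 -0.64091095] [ 0.76589085 -0.00783393 -0.4587      1.85156073 -0.00320383  1.29715351
 -1.4211183 ]
```

```bash
python3 -m inch '[[[0,0,0.045,0,0,0,1],[0,0,0.09,0,0,0,1],[0,0,0.135,0,0,0,1],[0,0,0.143,0,0,0,1],[0.02,0,0.143,0,0,0,1],[0.035,0,0.143,0,0,0,1],[0.035,0,0.143,0,0,0,1],[0.035,0,0.143,0,0,0,1]]]'; python3 -c "
from h import *
t=imaging.camera('top');s=imaging.camera('scene')
c=[cv2.resize(i,(400,500),interpolation=cv2.INTER_CUBIC) for i in (t[130:210,265:329],s[140:220,230:294])]
cv2.imwrite('pics/pre.png',np.hstack(c))"
```

```text
clock: 3.2
position: [0.4597, -0.1844, 0.1063]
ee_rot: [0.997, -0.079, 0.0, 0.0]
ft_force: [-0.2, -0.1, -0.1]
grip_width: 0.002
grasp_force: 0.0
```

View pics/pre.png

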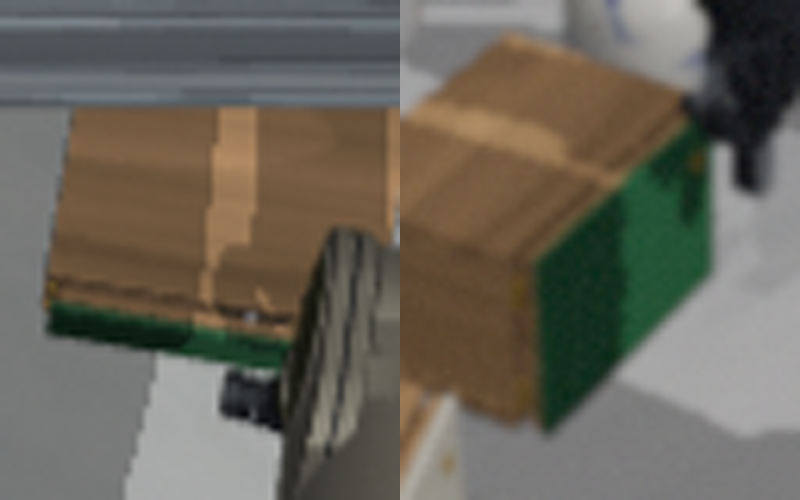

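The finger stands in front of the stud with a gap of about 20 mm. I'll creep in.

```bash
python3 -m inch '[[[0.01,0,0,0,0,0,1],[0.016,0,0,0,0,0,1],[0.018,0,0,0,0,0,1],[0.02,0,0,0,0,0,1],[0.02,0,0,0,0,0,1],[0.02,0,0,0,0,0,1]]]'; python3 -m inch '[[[0.001,0,0,0,0,0,1],[0.002,0,0,0,0,0,1],[0.002,0,0,0,0,0,1],[0.002,0,0,0,0,0,1]]]'
```

```text
clock: 3.9
position: [0.4793, -0.1868, 0.1052]
ee_rot: [0.997, -0.078, -0.0, -0.0]
ft_force: [-0.2, 0.0, -0.8]
grip_width: -0.001
grasp_force: 0.0
clock: 4.3
position: [0.4814, -0.1871, 0.1053]
ee_rot: [0.997, -0.079, 0.0, 0.0]
ft_force: [-0.4, 0.0, -0.4]
grip_width: -0.003
grasp_force: 0.0
```

```bash
for i in 1 2 3; do python3 -m inch '[[[0.001,0,0,0,0,0,1],[0.002,0,0,0,0,0,1],[0.002,0,0,0,0,0,1],[0.002,0,0,0,0,0,1]]]' | egrep 'posi|ft'; done
```

```text
position: [0.4834, -0.1874, 0.1053]
ft_force: [0.7, -0.2, -0.1]
position: [0.4851, -0.1878, 0.1052]
ft_force: [-3.6, 1.0, 2.3]
position: [0.4874, -0.1883, 0.1053]
ft_force: [-2.9, -1.8, 1.5]
```

```bash
for i in 1 2; do python3 -m inch '[[[0.001,0,0,0,0,0,1],[0.001,0,0,0,0,0,1],[0.001,0,0,0,0,0,1]]]' | egrep 'posi|ft'; done
```

```text
position: [0.4884, -0.1883, 0.1053]
ft_force: [-2.9, -1.1, -0.9]
position: [0.4892, -0.1885, 0.1053]
ft_force: [-4.3, -1.3, 0.7]
```

```bash
python3 -m inch '[[[0.001,0,0,0,0,0,1],[0.001,0,0,0,0,0,1],[0.001,0,0,0,0,0,1]]]' | egrep 'posi|ft'
```

```text
position: [0.4893, -0.1885, 0.1052]
ft_force: [-8.7, -0.8, 5.3]
```

The force jumped with no further travel, so the door is on its stop and the catch has tripped. Now I take the finger away quickly.

```bash
python3 -m inch '[[[-0.045,0.01,0,0,0,0,1],[-0.08,0.045,0,0,0,0,1],[-0.095,0.09,0,0,0,0,1],[-0.095,0.1,0,0,0,0,1],[-0.095,0.1,0,0,0,0,1],[-0.095,0.1,0,0,0,0,1],[-0.095,0.1,0,0,0,0,1],[-0.095,0.1,0,0,0,0,1],[-0.095,0.1,0,0,0,0,1],[-0.095,0.1,0,0,0,0,1]]]'; python3 -c "
from h import *
t=imaging.camera('top');s=imaging.camera('scene')
c=[cv2.resize(i,(400,500),interpolation=cv2.INTER_CUBIC) for i in (t[140:220,265:329],s[140:220,230:294])]
cv2.imwrite('pics/ajar.png',np.hstack(c))"
```

```text
clock: 7.4
position: [0.3811, -0.272, 0.1053]
ee_rot: [0.997, -0.078, 0.0, 0.0]
ft_force: [0.0, -1.2, -1.2]
grip_width: 0.005
grasp_force: 0.0
```

View pics/ajar.png

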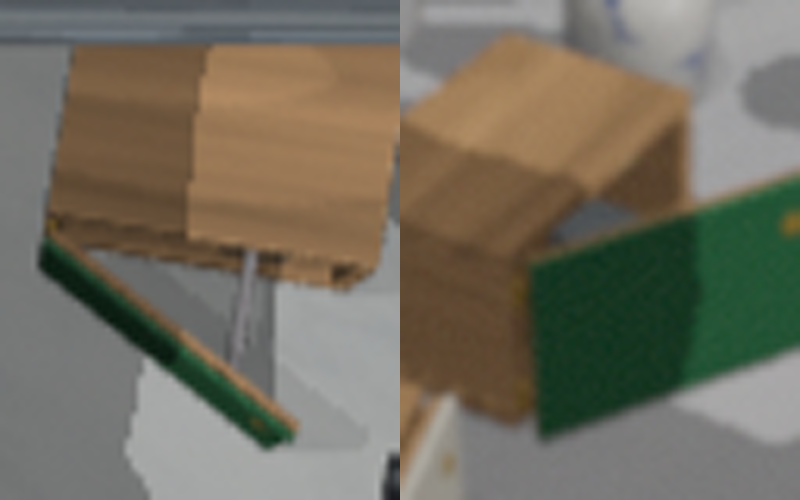

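The door is ajar at about 0.53 rad. I'll work out a path round the free edge and along the arc.

```bash
python3 - <<'E'
from h import *
o=sensors.get_obs();p=np.array(o["position"]);R=Ro.from_quat(o["ee_rot"]).as_matrix();H=np.array([.531,-.033])
f=lambda q:(R.T@np.r_[np.array(q)-p[:2],0]).round(3)[:2]
for q in[(.43,-.235),(.468,-.175)]:print(f(q))
for th,r in zip(np.arange(.5,1.46,.05),np.linspace(.15,.105,20)):
    a=-np.pi/2-.156-th;d=np.array([np.cos(a),np.sin(a)]);n=np.array([-d[1],d[0]])
    q=H+r*d+.014*n;print(round(th,2),q.round(3),f(q))
E
```

```text
[ 0.043 -0.044]
[ 0.071 -0.11 ]
0.5 [ 0.451 -0.16 ] [ 0.051 -0.121]
0.55 [ 0.446 -0.154] [ 0.046 -0.127]
0.6 [ 0.442 -0.148] [ 0.04  -0.132]
0.65 [ 0.438 -0.142] [ 0.036 -0.137]
0.7 [ 0.434 -0.136] [ 0.031 -0.143]
0.75 [ 0.431 -0.129] [ 0.027 -0.149]
0.8 [ 0.428 -0.123] [ 0.023 -0.155]
0.85 [ 0.426 -0.116] [ 0.02  -0.161]
0.9 [ 0.424 -0.11 ] [ 0.017 -0.167]
0.95 [ 0.422 -0.103] [ 0.014 -0.173]
1.0 [ 0.421 -0.097] [ 0.012 -0.18 ]
1.05 [ 0.42 -0.09] [ 0.01  -0.186]
1.1 [ 0.42  -0.084] [ 0.009 -0.192]
1.15 [ 0.42  -0.078] [ 0.008 -0.198]
1.2 [ 0.42  -0.072] [ 0.007 -0.204]
1.25 [ 0.42  -0.066] [ 0.007 -0.21 ]
1.3 [ 0.421 -0.06 ] [ 0.007 -0.216]
1.35 [ 0.422 -0.054] [ 0.007 -0.222]
1.4 [ 0.424 -0.049] [ 0.007 -0.228]
1.45 [ 0.426 -0.043] [ 0.008 -0.233]
```

```bash
python3 -m inch '[[[0.022,-0.022,0,0,0,0,1],[0.043,-0.044,0,0,0,0,1],[0.057,-0.077,0,0,0,0,1],[0.071,-0.11,0,0,0,0,1],[0.071,-0.11,0,0,0,0,1],[0.071,-0.11,0,0,0,0,1]]]'; python3 -m inch '[[[-0.01,-0.006,0,0,0,0,1],[-0.02,-0.011,0,0,0,0,1],[-0.025,-0.017,0,0,0,0,1],[-0.031,-0.022,0,0,0,0,1],[-0.035,-0.027,0,0,0,0,1],[-0.04,-0.033,0,0,0,0,1],[-0.044,-0.039,0,0,0,0,1],[-0.048,-0.045,0,0,0,0,1],[-0.051,-0.051,0,0,0,0,1],[-0.054,-0.057,0,0,0,0,1]]]'; python3 -c "
from h import *
t=imaging.camera('top');s=imaging.camera('scene')
c=[cv2.resize(i,(400,500),interpolation=cv2.INTER_CUBIC) for i in (t[140:220,250:314],s[140:220,230:294])]
cv2.imwrite('pics/mid.png',np.hstack(c))"
```

```text
clock: 8.1
position: [0.4684, -0.1744, 0.1052]
ee_rot: [0.997, -0.078, -0.0, -0.0]
ft_force: [0.0, -0.3, -1.0]
grip_width: 0.001
grasp_force: 0.0
clock: 9.1
position: [0.4236, -0.1096, 0.1053]
ee_rot: [0.997, -0.078, 0.0, 0.0]
ft_force: [-0.0, -0.7, 0.0]
grip_width: -0.0
grasp_force: 0.1
```

View pics/mid.png

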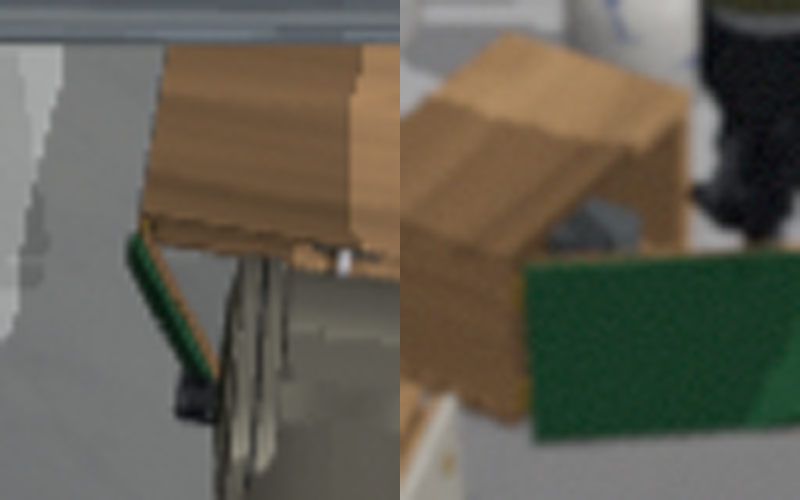

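The finger is behind the door, which follows it at about 0.9 rad. I'll carry on, slowing at the end.

```bash
python3 -m inch '[[[-0.003,-0.006,0,0,0,0,1],[-0.005,-0.013,0,0,0,0,1],[-0.007,-0.019,0,0,0,0,1],[-0.008,-0.025,0,0,0,0,1],[-0.009,-0.031,0,0,0,0,1],[-0.01,-0.037,0,0,0,0,1],[-0.01,-0.043,0,0,0,0,1],[-0.01,-0.049,0,0,0,0,1],[-0.01,-0.055,0,0,0,0,1],[-0.01,-0.058,0,0,0,0,1]]]'; python3 -m inch '[[[0,-0.003,0,0,0,0,1],[0,-0.005,0,0,0,0,1],[0,-0.005,0,0,0,0,1],[0,-0.005,0,0,0,0,1]]]' ; python3 -m inch '[[[0.005,0.02,0,0,0,0,1],[0.01,0.05,0,0,0,0,1],[0.01,0.09,-0.03,0,0,0,1],[0,0.12,-0.08,0,0,0,1],[-0.01,0.16,-0.11,0,0,0,1],[-0.02,0.2,-0.11,0,0,0,1],[-0.02,0.2,-0.11,0,0,0,1],[-0.02,0.2,-0.11,0,0,0,1],[-0.02,0.2,-0.11,0,0,0,1]]]'; python3 -c "
from h import *
t=imaging.camera('top');s=imaging.camera('scene')
c=[cv2.resize(i,(400,500),interpolation=cv2.INTER_CUBIC) for i in (t[130:230,240:320],s[140:240,214:294])]
cv2.imwrite('pics/end.png',np.hstack(c))
for l in ['mug','candle','jar','timer','cup']:
    print(l,[np.round(spotter.look_for(l,n)[:1][0]['pixel']) if spotter.look_for(l,n) else None for n in('scene','top')])"
```

```text
clock: 10.2
position: [0.4231, -0.0506, 0.1053]
ee_rot: [0.997, -0.078, 0.0, -0.0]
ft_force: [-0.6, -1.0, -0.3]
grip_width: 0.001
grasp_force: 0.2
clock: 10.6
position: [0.4238, -0.0465, 0.1053]
ee_rot: [0.997, -0.079, 0.0, 0.0]
ft_force: [-0.5, -1.1, -0.1]
grip_width: 0.0
grasp_force: 0.0
clock: 11.5
position: [0.3729, -0.2398, 0.2149]
ee_rot: [0.997, -0.078, -0.0, -0.0]
ft_force: [-0.5, 0.3, -0.7]
grip_width: -0.0
grasp_force: 0.0
mug [array([266., 245.]), array([227., 217.])]
candle [array([192., 298.]), array([160., 185.])]
jar [array([270., 144.]), array([371., 158.])]
timer [array([228., 318.]), array([370., 156.])]
cup [array([312., 150.]), array([380., 201.])]
```

View pics/end.png

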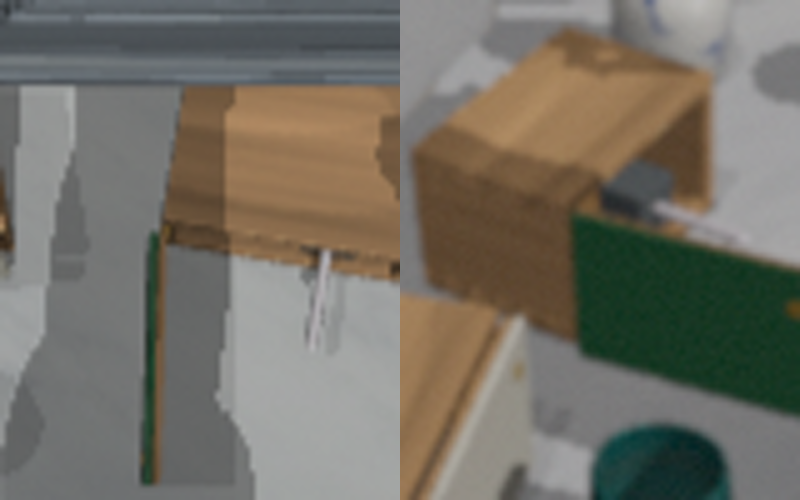

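The door points straight at the robot in the top view, from about (155,235) to (150,483). That is about 1.4 rad open, and the robot is clear of it. The cream door is shut and the mug, candle, jar and cup haven't moved. The top-camera timer fix landed on the jar, but the scene view has the timer in its place.

```bash
python3 -c "
from h import *
print(order.hand_in())"
```

```text
the job is handed in; nothing more can be done
None
```

The job is handed in with no verdict returned: the green door stands about 1.4 rad open in the last picture, the cream door looks shut, the loose things appear unmoved, and the arm is clear of everything.

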